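# Test the latching stop button of a tube roller mixer

## Task

Carry out the stop test on the tube roller mixer: push its lobed mushroom stop button down until it latches and let go so that it stays in by itself, then push one of its lugs round clockwise (seen from above) until the latch lets go, and leave the button standing fully out and turned back to rest. Only then press the small flat reset key on the same panel fully down, let it spring back and move clear. Work gently with the fingertips, without gripping anything, and leave the tubes, jar and other things around it where they are.

Things in the scene. Friction and masses are not known exactly. Their poses are not given: they have to be found in the camera images.
- mixer: Tube roller mixer fixed to the bench: white box 240 (its x) by 280 (its y) by 75 mm high; origin at the centre of its underside, z up, front (-x) towards the robot. Flat panel on the front half of the top: stop button's axis at (x, y) = (-60, +70), reset key at (-70, -98) mm. Rear half: four grey rollers along y between end cheeks 108 mm high
- stop_head: Black mushroom head of the stop button: a cap of radius 25 mm with three lugs on its rim, 120 degrees apart, reaching to 38 mm from the axis, the head's only side projections. Origin on the axis at the cap's underside, z up; one lug points along -x, the others at +60 and -60 degrees from +x. Out, the origin stands 26 mm above the panel, latched in about 17 mm
- stop_top (a point): Top centre of the domed head, on its axis, 22 mm above the head's underside and 48 mm above the panel when out; press here, straight down
- stop_lug (a point): Centre of the lug on the head's -x side (towards the mixer's front at rest), 31 mm from the axis. Each lug is 14 mm wide and 14 mm high (7 mm above and below this point). Below head and lugs is only the stem and a collar of radius 17 mm, 11 mm high, so fingertips may pass beside the cap down to the panel
- stop_in (a joint): How far the stop button is pressed in, m: 0 out, latches at 0.0095 (then rests there by itself when let go), hard end at 0.012. The spring needs about 2 N at first, up to about 6 N on the way and 5 N at the end; push to the hard end to be sure of the latch. When the latch lets go, it springs out by itself
- stop_turn (a joint): Twist of the stop button, rad, growing clockwise seen from above: 0 at rest, hard end at 0.9. While latched in, turning it to about 0.5 frees the latch and the head pops out. A light spring (up to 0.07 N m) turns it back to 0 when let go
- reset_key_top (a point): Top centre of the reset key: a flat round grey push key of radius 12 mm in a low housing on the panel's other end; press straight down
- reset_key (a joint): How far the reset key is pressed, m: 0 out, 0.006 fully down (4 N); springs back
- tube_a: Capped glass sample tube, diameter 16 mm, 100 mm long, lying loose along y in the valley between the two front rollers; origin at its centre. Leave alone
- tube_b: Second such tube, between the two rear rollers. Leave alone
- jar: Small loose jar, diameter 30 mm, 38 mm high, standing on the panel between stop button and reset key; origin at its underside. Leave alone
- beaker: White beaker, diameter 84 mm, 105 mm high, beside the mixer on its +y side; origin at its underside. Leave alone
- bulb: Brown rubber pipette bulb, diameter 54 mm, 66 mm high, standing beside the mixer on its -y side; origin at its underside. Leave alone
- rack: Steel tube rack with glass tubes, 100 by 55 mm, about 116 mm high, beside the mixer on its -y side; origin at its underside. Leave alone
- tip_box: Pale translucent box of pipette tips, 85 by 120 by 55 mm high, beside the mixer on its +y side; origin at its underside. Leave alone

How it is judged:
By the outcome, as a careful person would: the job done as asked, in the order asked, and still so for the second after the job is handed in, with the robot touching nothing.
It also fails if it takes over 51 s, if anything falls off the work surface, if the arm or the gripper's body presses on something with over 40 N, if the wrist force passes 120 N, or if a joint passes its speed limit or range.

## Robot

A 7-joint arm with a two-finger parallel gripper is mounted at the origin on the work surface. World frame = base frame: x ahead of the robot, y to its left, z up, the work surface at z = 0. Lengths are in m, angles in rad, forces in N, time in s.
With the tool pointing down it reaches from about 0.35 to 0.9 m from the base axis. Payload 19.9 kg.
Tool frame: the origin (TCP) lies midway between the tips of the shut fingers; the grasp point (between the pads) lies 19 mm behind it; z points along the fingers, x is the direction in which the jaws open and shut, and the axes are right-handed (so a half turn about z gives the same grasp; the last joint's range is limited). The gripper opens to 94 mm and grips with 3 to 60 N. Pads are 16 mm wide; open, the fingers measure 119 mm over their backs; the gripper's body (75 mm by 177 mm) begins 78 mm behind the grasp point.
Start: joints at [1.218, 0.417, -0.01, 1.614, 0.005, 1.111, -0.053], TCP at [0.192, -0.595, 0.205] pointing down, gripper open.
Joint ranges: [-2.81, 2.81], [-0.39, 2.02], [-1.27, 1.25], [0.06, 2.57], [-1.19, 4.33], [0.19, 2], [-2.82, 2.82]. Speed limits (rad/s): [1.89, 1.89, 2.39, 2.39, 3.01, 3.01, 3.01].

## Interface

Orientations are given as a unit quaternion [w, x, y, z].
In Python, from rig import telemetry, viewer, ticket gives the robot as it stands.
- The arm moves only by the tool drive_tool, never from a script. Its argument "series" is a list of rows, each a list of 3 entries, a list of its own where there are three numbers: the shift along the tool's x, y, z in cm, then the turn, a rotation vector about the tool's x, y, z in rad, then the closure, from 0 (fully open) to 1 (shut). A call has 1 to 10 rows; each row is the pose to reach, as a shift and turn from the pose commanded when the call began, along the tool's axes at that moment; what a row does not reach only later rows make up. A row lasts 1/10 s, in which the tool goes at most 50 mm and 8.59 degrees, less where a joint would pass 70% of its speed; a pose out of reach is approached as far as the arm can. A call with a gripper value outside its range is refused whole. The fingers move at their own pace and stop on an object; "grip_force" is the grip in N (left out, the last holds). Time passes only in rows, so rows that repeat a pose let the fingers close. It gives the time, the measured TCP pose, the force and the opening at its end, in the units of the state.
- telemetry.get_obs(): the state, without advancing time (a new reading comes with each control period).
- viewer.camera(name): name is "side" or "top" or "wrist"; returns a dict with "image" (400x640x3 uint8, red, green, blue), "fx", "fy", "cx", "cy" (pixels), "distortion" ([k1, k2, p1, p2, k3] as OpenCV has them; the pictures are not rectified), "R" (3x3) and "t" (3): a world point X has camera coordinates R X + t. Camera axes: x right, y down, z forward; pixel columns grow to the right and rows downward; lengths in m; the calibration is good to about 2 mm. A picture is of the moment at which its call begins. There is no depth.
- ticket.close_job(): hands the job in, once; it reports no verdict.
The state is a dict: "time": time; "joint_pos": joint angles; "joint_velocities": joint speeds; "tau": joint torques, N m; "tcp_pos": TCP position; "eef_rot": TCP orientation; "wrist_force": force on the tool from outside, world axes, zero at the start; "torque": the same for the moment, N m; "finger_gap": finger opening in m.
Only numpy, scipy, OpenCV 4.12 (cv2) and the standard library are available. Lean on these libraries where they do the work, as an engineer would, in place of code of your own. Each camera call takes 0.05 s, during which the arm holds its last target. There are 200 camera calls.

## Working session

There is one attempt and no reset: what is moved stays moved. The work goes in short steps, Python scripts to look and compute and a tool call to move; the robot and the scene stay as the last step left them, time stands still between calls to the robot, and variables do not carry over. Pictures are saved under pics/ and viewed, about 8 in all and at most 12, crops included, and the job is handed in when it is done.

Besides the shell and the picture viewer there is one more tool, called as name(argument=value, ...), one argument or row to a line, values as JSON. drive_tool: Moves the arm, as the interface text tells. Its arguments: {"type":"object","properties":{"series":{"type":"array"},"grip_force":{"type":"number"}},"required":["series"]}

```bash
mkdir -p pics; cat > h.py <<'E'
import numpy as np, cv2
from rig import telemetry, viewer, ticket
def snap(name,fn):
    c=viewer.camera(name); cv2.imwrite('pics/'+fn,cv2.cvtColor(c['image'],cv2.COLOR_RGB2BGR))
    np.savez('pics/'+fn+'.npz',**{k:np.array(v) for k,v in c.items()}); return c
def load(fn): return dict(np.load('pics/'+fn+'.npz'))
def ray(c,uv):
    K=np.array([[c['fx'],0,c['cx']],[0,c['fy'],c['cy']],[0,0,1.]])
    p=cv2.undistortPoints(np.array([[uv]],float),K,np.array(c['distortion'],float))[0,0]
    R=np.array(c['R']);return -R.T@np.array(c['t']), R.T@np.array([p[0],p[1],1])
def onz(c,uv,z):
    o,d=ray(c,uv); return o+d*(z-o[2])/d[2]
def proj(c,X):
    K=np.array([[c['fx'],0,c['cx']],[0,c['fy'],c['cy']],[0,0,1.]])
    R=np.array(c['R']);return cv2.projectPoints(np.array(X,float).reshape(-1,1,3),cv2.Rodrigues(R)[0],np.array(c['t'],float),K,np.array(c['distortion'],float))[0][:,0]
E
python3 - <<'E'
from h import *
for n in('top','side'):
    c=snap(n,n+'0.png'); print(n,-np.array(c['R']).T@np.array(c['t']))
print(telemetry.get_obs())
E
```

```text
top [0.470194   0.04500008 0.98938813]
side [ 0.43497354 -0.42630869  0.69790844]
{'time': 0.1, 'joint_pos': array([ 1.21748732,  0.41790252, -0.01030086,  1.61410414,  0.00471675,
        1.11069163, -0.05299408]), 'joint_velocities': array([ 0.00119345, -0.00139644, -0.00069146, -0.00163453, -0.0014169 ,
       -0.00090175, -0.00010028]), 'tau': array([ 7.53803870e-04, -8.52589774e+01,  6.39504232e-01, -4.26701868e+01,
       -4.89318289e-02,  1.62499939e-02, -8.50094864e-06]), 'tcp_pos': array([ 0.19161942, -0.59455059,  0.20489933]), 'eef_rot': array([-2.76560177e-04,  8.08331293e-01, -5.88727634e-01, -4.65255103e-04]), 'wrist_force': array([0.32858331, 0.28172744, 0.11854119]), 'torque': array([0.02652199, 0.00215638, 0.04992737]), 'finger_gap': 0.09424449019777859}
```

View pics/top0.png

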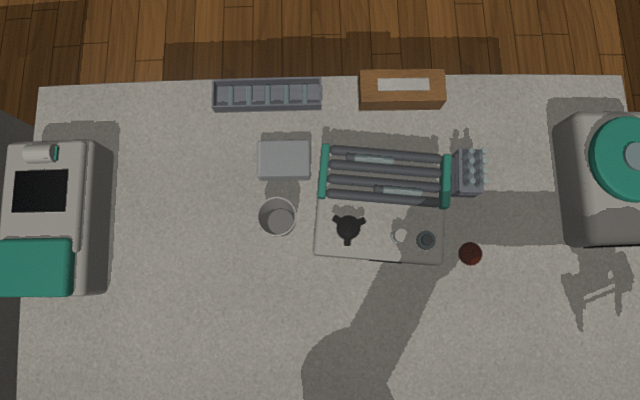

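View pics/side0.png

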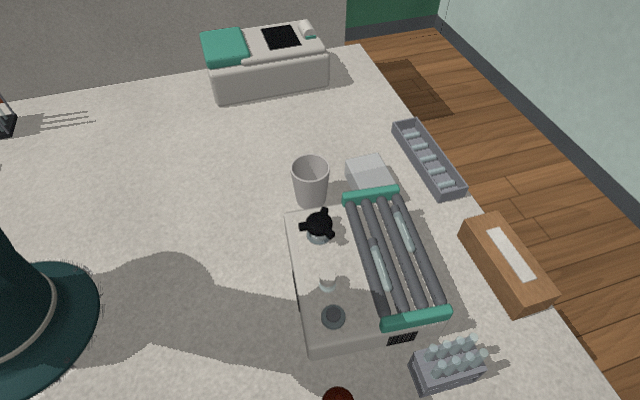

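Top view: the black head is at about (348,228), the key at (426,240), the jar at (401,235) and the beaker at (277,217). The side view shows the head at (318,225) and the key at (333,317).

```bash
python3 - <<'E'
from h import *
P={}
for n,(hx,hy),(kx,ky) in(('top',(348,228),(426,240)),('side',(318,225),(333,317))):
    c=load(n+'0.png'); g=c['image'].max(2)
    for nm,x,y,r,th in(('head',hx,hy,25,50),('key',kx,ky,13,100)):
        m=np.zeros_like(g); m[y-r:y+r,x-r:x+r]=(g[y-r:y+r,x-r:x+r]<th)*255
        k,l,s,ce=cv2.connectedComponentsWithStats(m); i=1+s[1:,4].argmax()
        cnt=max(cv2.findContours((l==i).astype('uint8'),0,1)[0],key=len)
        print(n,nm,s[i],ce[i]); P[n,nm]=ce[i]
        for z in((.11,.123) if nm=='head' else (.085,.09)): print('  z',z,onz(c,ce[i],z).round(4))
        if nm=='head' and n=='top':
            q=cnt[:,0]; ctr=onz(c,ce[i],.108)
            w=np.array([onz(c,p,.108) for p in q]); d=w-ctr; r_=np.hypot(d[:,0],d[:,1]); a=np.degrees(np.arctan2(d[:,1],d[:,0]))
            o=np.argsort(a); print('lug ang/r',[(round(a[j]),round(r_[j]*1e3)) for j in o if r_[j]>.033])
for nm in('head','key'):
    A=[];b=[]
    for n in('top','side'):
        o,d=ray(load(n+'0.png'),P[n,nm]); d/=np.linalg.norm(d); M=np.eye(3)-np.outer(d,d);A.append(M);b.append(M@o)
    print(nm,np.linalg.solve(sum(A),sum(b)).round(4))
for uv in((314,253),(442,264),(318,198)): print(uv,onz(load('top0.png'),uv,.075).round(4))
for nm,uv,z in(('jar',(401,235),.1),('beaker top',(277,217),.105)): print(nm,onz(load('top0.png'),uv,z).round(4))
for n in('top','side'):
    im=cv2.imread(f'pics/{n}0.png');cv2.imwrite(f'pics/{n}0c.png',cv2.resize(im[180:280,300:460] if n=='top' else im[190:360,270:460],None,fx=4,fy=4,interpolation=2)[:600,:800])
E
```

```text
top head [333 216  32  29 520] [347.89807692 226.84038462]
  z 0.11 [ 0.5606 -0.0177  0.11  ]
  z 0.123 [ 0.5593 -0.0168  0.123 ]
lug ang/r [(-178, 35), (-178, 33), (-75, 35), (-71, 36), (-68, 36), (-64, 35), (-61, 36), (-59, 35), (46, 33), (48, 35), (50, 36), (53, 35), (58, 36), (61, 35), (64, 34), (168, 34), (169, 36), (172, 36), (175, 35), (178, 35)]
top key [416 230  21  20 321] [425.61993769 239.6105919 ]
  z 0.085 [ 0.5321 -0.1833  0.085 ]
  z 0.09 [ 0.5318 -0.182   0.09  ]
side head [299 207  36  32 648] [318.62037037 224.01388889]
  z 0.11 [ 0.5613 -0.0186  0.11  ]
  z 0.123 [ 0.5585 -0.0276  0.123 ]
side key [321 304  25  26 498] [332.80321285 316.76907631]
  z 0.085 [ 0.5328 -0.1848  0.085 ]
  z 0.09 [ 0.532  -0.1868  0.09  ]
head [ 0.5611 -0.0179  0.109 ]
key [ 0.5327 -0.1839  0.0829]
(314, 253) [0.5102 0.0535 0.075 ]
(442, 264) [ 0.48   -0.2179  0.075 ]
(318, 198) [0.6283 0.0423 0.075 ]
jar [ 0.542  -0.1284  0.1   ]
beaker top [0.585  0.1284 0.105 ]
```

View pics/top0c.png

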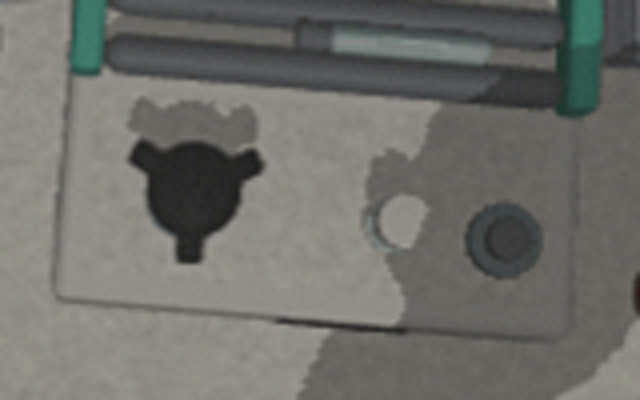

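Head and key agree across both views. They give a mixer yaw of about -6.3°, which matches the lug angles (173°/54°/-66°). Next I move above the button with the fingers shut and tool x along the mixer's -y.

drive_tool(
  series=[
    [[-4,-5,-1],[0,0,0.05],1],
    [[-8,-10,-1],[0,0,0.1],1],
    [[-12,-15,-2],[0,0,0.15],1],
    [[-17,-21,-2],[0,0,0.2],1],
    [[-21,-26,-2],[0,0,0.25],1],
    [[-26,-32,-2],[0,0,0.3],1],
    [[-31,-38,-2],[0,0,0.35],1],
    [[-36,-44,-2],[0,0,0.42],1],
    [[-43.5,-52.9,-2],[0,0,0.42],1],
    [[-43.5,-52.9,-2],[0,0,0.42],1],
  ],
)

```text
time: 1.1
tcp_pos: [0.4631, -0.1738, 0.225]
eef_rot: [-0.0, -0.668, 0.744, -0.0]
wrist_force: [0.7, -0.6, -0.1]
finger_gap: 0.0171
```

```bash
python3 - <<'E'
from h import *
o=telemetry.get_obs(); print({k:np.round(o[k],4) for k in('time','tcp_pos','eef_rot','wrist_force','finger_gap','joint_velocities')})
E
```

```text
{'time': np.float64(1.1), 'tcp_pos': array([ 0.4631, -0.1738,  0.225 ]), 'eef_rot': array([-0.    , -0.6678,  0.7444, -0.    ]), 'wrist_force': array([ 0.7272, -0.6488, -0.0771]), 'finger_gap': np.float64(0.0171), 'joint_velocities': array([-0.6756,  0.1764, -0.3821, -0.1931,  0.1162,  0.0384, -1.0873])}
```

drive_tool(
  series=[
    [[-5,-2.5,0],[0,0,0],1],
    [[-10,-5,1],[0,0,0],1],
    [[-14,-7,2],[0,0,0],1],
    [[-14,-7,2],[0,0,0],1],
    [[-14,-7,2],[0,0,0],1],
  ],
)

```text
time: 1.6
tcp_pos: [0.5472, -0.0426, 0.2041]
eef_rot: [-0.0, -0.669, 0.743, 0.001]
wrist_force: [-1.1, -0.1, -0.4]
finger_gap: 0.0003
```

```bash
cat > st.py <<'E'
from h import *
def st(tx=.561,ty=-.018):
    o=telemetry.get_obs(); print({k:np.round(o[k],4).tolist() for k in('time','tcp_pos','eef_rot','wrist_force','torque','finger_gap')})
    from scipy.spatial.transform import Rotation as Ro
    q=o['eef_rot'];R=Ro.from_quat([q[1],q[2],q[3],q[0]]).as_matrix()
    print('x ang',np.degrees(np.arctan2(R[1,0],R[0,0])),'tool shift cm to target',(R.T@(np.array([tx,ty,o['tcp_pos'][2]])-o['tcp_pos'])*100).round(2))
E
python3 -c "
from st import *
st(); snap('wrist','w1.png')"
```

```text
{'time': 1.6, 'tcp_pos': [0.5472, -0.0426, 0.2041], 'eef_rot': [-0.0003, -0.6688, 0.7434, 0.0008], 'wrist_force': [-1.0921, -0.122, -0.3914], 'torque': [0.0315, 0.0209, -0.0016], 'finger_gap': 0.0003}
x ang -96.04388283266523 tool shift cm to target [-2.59 -1.11 -0.  ]
```

View pics/w1.png

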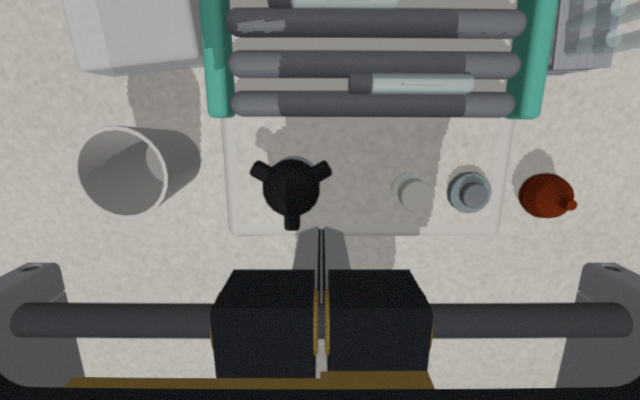

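Wrist view: the head centre is at (291,187), the key top at (474,195) inside its housing ring at (469,192), and the jar at (413,194).

```bash
python3 - <<'E'
from h import *
w=load('w1.png'); t=load('top0.png')
g=w['image'].max(2); m=np.zeros_like(g); m[150:235,245:335]=(g[150:235,245:335]<50)*255
k,l,s,ce=cv2.connectedComponentsWithStats(m); i=1+s[1:,4].argmax(); print(s[i],ce[i])
def tri(a,b):
    A=[];B=[]
    for c,p in((w,a),(t,b)):
        o,d=ray(c,p); d/=np.linalg.norm(d); M=np.eye(3)-np.outer(d,d);A.append(M);B.append(M@o)
    return np.linalg.solve(sum(A),sum(B)).round(4)
print('head',tri(ce[i],(347.9,226.84)), onz(w,ce[i],.11).round(4))
print('cam',-w['R'].T@w['t'])
print('key top',tri((474,195),(427.2,239.5)),[onz(w,(474,195),z).round(4) for z in(.085,.095)])
print('key housing',tri((469,192.5),(425.7,240)))
c=w['image'][160:225,380:500,::-1]; cv2.imwrite('pics/k.png',cv2.resize(c,None,fx=6,fy=6,interpolation=2))
E
```

```text
[ 251  159   80   71 3155] [290.96640254 186.89793978]
head [ 0.5617 -0.0175  0.1038] [ 0.5634 -0.0175  0.11  ]
cam [ 0.62042793 -0.05028004  0.38344446]
key top [ 0.5323 -0.1868  0.0854] [array([ 0.5323, -0.1872,  0.085 ]), array([ 0.5353, -0.1826,  0.095 ])]
key housing [ 0.5322 -0.1864  0.0749]
```

View pics/k.png

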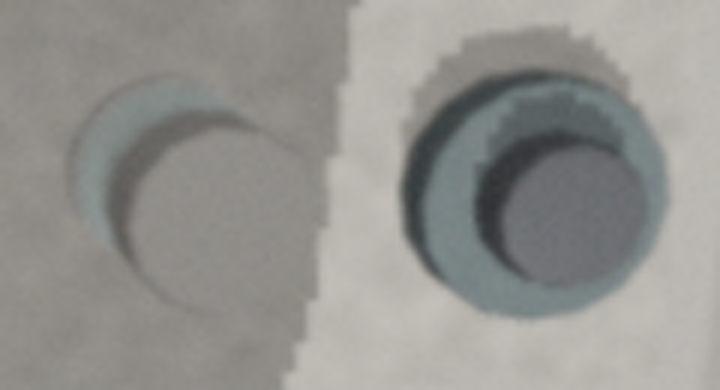

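drive_tool(
  series=[
    [[-2.2,-0.9,1],[0,0,0],1],
    [[-2.2,-0.9,3],[0,0,0],1],
    [[-2.2,-0.9,5.5],[0,0,0],1],
    [[-2.2,-0.9,5.5],[0,0,0],1],
    [[-2.2,-0.9,5.5],[0,0,0],1],
  ],
)

```text
time: 2.15
tcp_pos: [0.5583, -0.0246, 0.1507]
eef_rot: [-0.0, -0.667, 0.745, -0.0]
wrist_force: [0.5, 0.8, 1.2]
finger_gap: 0.0005
```

```bash
python3 -c "
from st import *
st(.562,-.0175)"
```

```text
{'time': 2.15, 'tcp_pos': [0.5583, -0.0246, 0.1507], 'eef_rot': [-0.0002, -0.6672, 0.7449, -0.0001], 'wrist_force': [0.4702, 0.8292, 1.1707], 'torque': [0.0485, -0.008, -0.0438], 'finger_gap': 0.0005}
x ang -96.30036092150026 tool shift cm to target [-0.75 -0.29 -0.  ]
```

drive_tool(
  series=[
    [[-0.7,-0.3,0],[0,0,0],1],
    [[-0.7,-0.3,1],[0,0,0],1],
    [[-0.7,-0.3,2],[0,0,0],1],
    [[-0.7,-0.3,2],[0,0,0],1],
    [[-0.7,-0.3,2],[0,0,0],1],
  ],
)

```text
time: 2.65
tcp_pos: [0.562, -0.0166, 0.1296]
eef_rot: [-0.0, -0.668, 0.744, 0.0]
wrist_force: [0.8, 0.9, 0.6]
finger_gap: 0.0006
```

```bash
python3 -c "
from st import *
st(.562,-.0175)"
```

```text
{'time': 2.65, 'tcp_pos': [0.562, -0.0166, 0.1296], 'eef_rot': [-0.0003, -0.6678, 0.7443, 0.0004], 'wrist_force': [0.7894, 0.9343, 0.5813], 'torque': [0.0498, -0.0019, -0.0281], 'finger_gap': 0.0006}
x ang -96.19829252626171 tool shift cm to target [ 0.09 -0.01 -0.  ]
```

Well centred. Now I press down slowly.

drive_tool(
  series=[
    [[0,0,0.4],[0,0,0],1],
    [[0,0,0.7],[0,0,0],1],
    [[0,0,1.0],[0,0,0],1],
    [[0,0,1.3],[0,0,0],1],
    [[0,0,1.6],[0,0,0],1],
    [[0,0,1.8],[0,0,0],1],
    [[0,0,1.8],[0,0,0],1],
  ],
)

```text
time: 3.35
tcp_pos: [0.5623, -0.0166, 0.1119]
eef_rot: [0.0, -0.668, 0.744, -0.0]
wrist_force: [-0.2, -0.6, 5.8]
finger_gap: 0.0005
```

drive_tool(
  series=[
    [[0,0,0.1],[0,0,0],1],
    [[0,0,0.2],[0,0,0],1],
    [[0,0,0.25],[0,0,0],1],
    [[0,0,0.25],[0,0,0],1],
  ],
)

```text
time: 3.75
tcp_pos: [0.5628, -0.0165, 0.1106]
eef_rot: [0.0, -0.668, 0.744, -0.001]
wrist_force: [-4.6, -0.5, 18.9]
finger_gap: 0.0004
```

drive_tool(
  series=[
    [[0,0,-1],[0,0,0],1],
    [[0,0,-3],[0,0,0],1],
    [[1,1,-4],[0,0,0],1],
    [[2,2,-4],[0,0,0],1],
    [[3.1,3.6,-4],[0,0,0],1],
    [[3.1,3.6,-4],[0,0,0],1],
    [[3.1,3.6,-4],[0,0,0],1],
  ],
)

```text
time: 4.45
tcp_pos: [0.5228, -0.0438, 0.1492]
eef_rot: [-0.0, -0.668, 0.745, 0.0]
wrist_force: [0.1, 0.9, -0.2]
finger_gap: 0.0003
```

```bash
python3 -c "
from st import *
st(.562,-.0175)
w=snap('wrist','w2.png'); cv2.imwrite('pics/w2c.png',cv2.resize(w['image'][100:300,130:430,::-1],None,fx=2,fy=2))"
```

```text
{'time': 4.45, 'tcp_pos': [0.5228, -0.0438, 0.1492], 'eef_rot': [-0.0002, -0.6676, 0.7446, 0.0001], 'wrist_force': [0.102, 0.9133, -0.2029], 'torque': [0.0799, 0.0702, 0.005], 'finger_gap': 0.0003}
x ang -96.2424987094127 tool shift cm to target [-3.04 -3.61 -0.  ]
```

View pics/w2c.png

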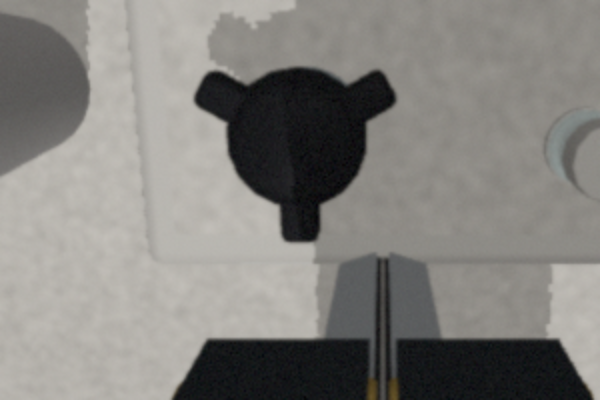

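The head, at crop (298,138), is clear of the tool, and its lug still points to the front at crop (299,220). I'll check the latch by how far the head has moved in the side view.

```bash
cat >> st.py <<'E'
def head(fn):
    c=snap('side',fn); g=c['image'].max(2); m=np.zeros_like(g); m[200:250,293:343]=(g[200:250,293:343]<50)*255
    k,l,s,ce=cv2.connectedComponentsWithStats(m); i=1+s[1:,4].argmax()
    print(s[i],ce[i],'out (318.6,224.0) / 9.5 in expected',proj(c,[[.5615,-.018,.109],[.5615,-.018,.0995]]).round(1).tolist())
E
python3 -c "
from st import *
head('s2.png')"
```

```text
[293 200  41  25 818] [311.90831296 211.27383863] out (318.6,224.0) / 9.5 in expected [[318.6, 224.1], [318.6, 227.1]]
```

```bash
python3 - <<'E'
from h import *
from scipy import ndimage
for fn,box in(('w1.png',(150,235,245,335)),('w2.png',(125,225,222,335))):
    w=load(fn); g=w['image'].max(2); a,b,c,d=box; m=np.zeros_like(g); m[a:b,c:d]=(g[a:b,c:d]<50)*255
    k,l,s,ce=cv2.connectedComponentsWithStats(m); i=1+s[1:,4].argmax()
    dt=cv2.distanceTransform((l==i).astype('uint8'),2,5).max()
    cz=(-w['R'].T@w['t'])[2]; ar=s[i,4]
    print(fn,s[i],ce[i],'camz',cz,'sqrt(A)*d for z=.112:',np.sqrt(ar)*(cz-.112),' .1025:',np.sqrt(ar)*(cz-.1025),'dt',dt*(cz-.112),dt*(cz-.1025))
    print(onz(w,ce[i],.1).round(4))
E
```

```text
w1.png [ 251  159   80   71 3155] [290.96640254 186.89793978] camz 0.3834444563746967 sqrt(A)*d for z=.112: 15.246868632234943  .1025: 15.780477805694321 dt 7.483450730846995 7.745356178806895
[ 0.5613 -0.0164  0.1   ]
w2.png [ 228  134   99   86 4795] [278.01313869 167.62002086] camz 0.3285797837249023 sqrt(A)*d for z=.112: 14.99727038611929  .1025: 15.655106801955325 dt 7.267680054861066 7.586467705923078
[ 0.5634 -0.0169  0.1   ]
```

Inconclusive, because the arm hides the head in the side view. I'll step back to look properly.

drive_tool(
  series=[
    [[0,5,0],[0,0,0],1],
    [[0,10,0],[0,0,0],1],
    [[0,12,0],[0,0,0],1],
    [[0,12,0],[0,0,0],1],
  ],
)

```text
time: 4.95
tcp_pos: [0.4019, -0.0302, 0.1495]
eef_rot: [-0.0, -0.668, 0.744, -0.0]
wrist_force: [1.4, 0.1, -0.0]
finger_gap: 0.0008
```

```bash
python3 -c "
from st import *
head('s3.png')"
```

```text
[299 210  36  32 635] [318.4976378  226.91181102] out (318.6,224.0) / 9.5 in expected [[318.6, 224.1], [318.6, 227.1]]
```

The side view puts the head 9 mm in, so it's latched. I go back beside the lug and down to z≈0.09.

drive_tool(
  series=[
    [[0,-5,0],[0,0,0],1],
    [[0,-10,0],[0,0,0],1],
    [[0,-12,0],[0,0,0],1],
    [[0,-12,0],[0,0,0],1],
    [[0,-12,2],[0,0,0],1],
    [[0,-12,4],[0,0,0],1],
    [[0,-12,5.8],[0,0,0],1],
    [[0,-12,5.8],[0,0,0],1],
    [[0,-12,5.8],[0,0,0],1],
  ],
)

```text
time: 5.9
tcp_pos: [0.5233, -0.0433, 0.0917]
eef_rot: [-0.0, -0.668, 0.744, 0.0]
wrist_force: [0.9, -1.7, 0.7]
finger_gap: 0.0006
```

```bash
python3 -c "
from st import *
st(.562,-.0175)"
```

```text
{'time': 5.9, 'tcp_pos': [0.5233, -0.0433, 0.0917], 'eef_rot': [-0.0, -0.6679, 0.7442, 0.0003], 'wrist_force': [0.9389, -1.7492, 0.6513], 'torque': [-0.015, 0.0414, 0.0263], 'finger_gap': 0.0006}
x ang -96.18743494640721 tool shift cm to target [-2.98 -3.57 -0.  ]
```

drive_tool(
  series=[
    [[-0.6,0,0],[0,0,0],1],
    [[-1.0,0,0],[0,0,0],1],
    [[-1.3,0.14,0],[0,0,0.075],1],
    [[-1.59,0.25,0],[0,0,0.15],1],
    [[-1.88,0.34,0],[0,0,0.225],1],
    [[-2.17,0.42,0],[0,0,0.3],1],
    [[-2.47,0.46,0],[0,0,0.375],1],
    [[-2.78,0.49,0],[0,0,0.45],1],
    [[-2.78,0.49,0],[0,0,0.45],1],
  ],
)

```text
time: 6.8
tcp_pos: [0.5215, -0.0147, 0.0921]
eef_rot: [0.0, -0.485, 0.875, -0.0]
wrist_force: [-0.6, -1.9, 1.0]
finger_gap: 0.0002
```

```bash
python3 -c "
from st import *
st(.562,-.0175); w=snap('wrist','w4.png'); cv2.imwrite('pics/w4c.png',cv2.resize(w['image'][80:320,150:490,::-1],None,fx=2,fy=2))"
```

```text
{'time': 6.8, 'tcp_pos': [0.5215, -0.0147, 0.0921], 'eef_rot': [0.0003, -0.4847, 0.8747, -0.0002], 'wrist_force': [-0.6267, -1.8714, 1.0229], 'torque': [-0.2203, 0.1338, -0.0313], 'finger_gap': 0.0002}
x ang -122.01646487964359 tool shift cm to target [-1.91 -3.58  0.  ]
```

View pics/w4c.png

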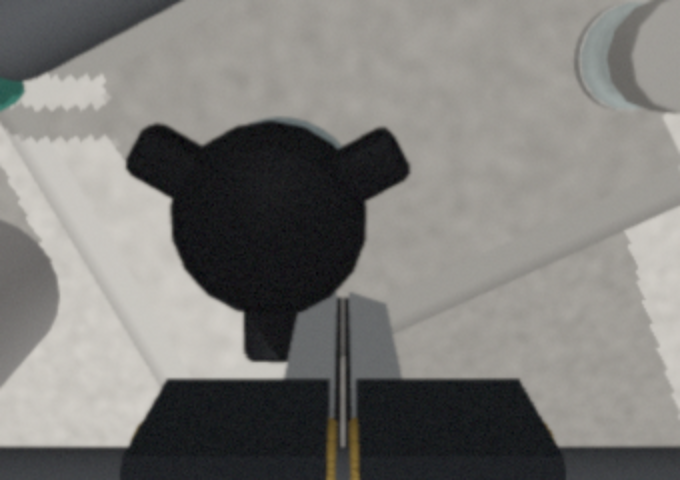

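The lug, at crop (268,335), is in contact and turned about 0.45 rad with the head. I continue along the arc.

drive_tool(
  series=[
    [[-0.27,0.13,0],[0,0,0.075],1],
    [[-0.56,0.25,0],[0,0,0.15],1],
    [[-0.75,0.31,0],[0,0,0.2],1],
    [[-0.75,0.31,0],[0,0,0.2],1],
  ],
)

```text
time: 7.25
tcp_pos: [0.5227, -0.0072, 0.0917]
eef_rot: [0.0, -0.396, 0.918, -0.0]
wrist_force: [-1.1, -1.0, 1.3]
finger_gap: 0.0006
```

```bash
python3 -c "
from st import *
st(.562,-.0175); w=snap('wrist','w5.png')
for fn in('w4.png','w5.png'):
    w=load(fn); m=(w['image'].max(2)<50).astype('uint8'); m[250:]=0; m[:100,:200]=0
    k,l,s,ce=cv2.connectedComponentsWithStats(m[:235,:400].copy()); i=1+s[1:,4].argmax(); dt=cv2.distanceTransform((l==i).astype('uint8'),2,5); print(s[i],dt.max(),np.unravel_index(dt.argmax(),dt.shape))"
```

```text
{'time': 7.25, 'tcp_pos': [0.5227, -0.0072, 0.0917], 'eef_rot': [0.0001, -0.3959, 0.9183, -0.0001], 'wrist_force': [-1.0787, -1.0197, 1.2961], 'torque': [-0.3187, 0.255, -0.0394], 'finger_gap': 0.0006}
x ang -133.35303357398567 tool shift cm to target [-1.95 -3.57  0.  ]
[ 214  141  140   94 8721] 46.73799 (np.int64(189), np.int64(284))
[ 213  141  140   94 8739] 46.73799 (np.int64(189), np.int64(283))
```

The apparent head size, compared with the two reference pictures, says it has popped out. I go back along the arc, off the lug, then up.

drive_tool(
  series=[
    [[0.51,-0.33,0],[0,0,-0.15],1],
    [[0.97,-0.74,0],[0,0,-0.3],1],
    [[1.36,-1.2,0],[0,0,-0.45],1],
    [[1.68,-1.73,0],[0,0,-0.6],1],
    [[2.1,-2.2,0],[0,0,-0.65],1],
    [[2.7,-2.6,0],[0,0,-0.65],1],
    [[2.7,-2.6,0],[0,0,-0.65],1],
    [[2.7,-2.6,-2],[0,0,-0.65],1],
    [[2.7,-2.6,-4],[0,0,-0.65],1],
    [[2.7,-2.6,-6],[0,0,-0.65],1],
  ],
)

```text
time: 8.3
tcp_pos: [0.5227, -0.0444, 0.1522]
eef_rot: [-0.0, -0.668, 0.744, 0.0]
wrist_force: [-0.7, 0.4, -0.4]
finger_gap: 0.0006
```

```bash
python3 -c "
from st import *
st(.5337,-.1834)"
```

```text
{'time': 8.3, 'tcp_pos': [0.5227, -0.0444, 0.1522], 'eef_rot': [-0.0, -0.6677, 0.7444, 0.0002], 'wrist_force': [-0.7487, 0.4459, -0.3553], 'torque': [0.049, 0.0038, 0.0382], 'finger_gap': 0.0006}
x ang -96.21805158237582 tool shift cm to target [13.7 -2.6 -0. ]
```

drive_tool(
  series=[
    [[0,5,0],[0,0,0],1],
    [[0,10,0],[0,0,0],1],
    [[0,12,0],[0,0,0],1],
    [[0,12,0],[0,0,0],1],
  ],
)

```text
time: 8.7
tcp_pos: [0.4014, -0.0316, 0.1517]
eef_rot: [-0.0, -0.668, 0.744, -0.0]
wrist_force: [0.3, -0.6, 0.3]
finger_gap: 0.0005
```

```bash
python3 -c "
from st import *
head('s6.png')
a,b=cv2.imread('pics/side0.png'),cv2.imread('pics/s6.png')
r=np.s_[190:360,270:430]
cv2.imwrite('pics/cmp.png',cv2.resize(np.hstack([a[r],b[r]]),None,fx=2.4,fy=2.4))"
```

```text
[299 207  36  32 646] [318.41486068 223.92414861] out (318.6,224.0) / 9.5 in expected [[318.6, 224.1], [318.6, 227.1]]
```

View pics/cmp.png

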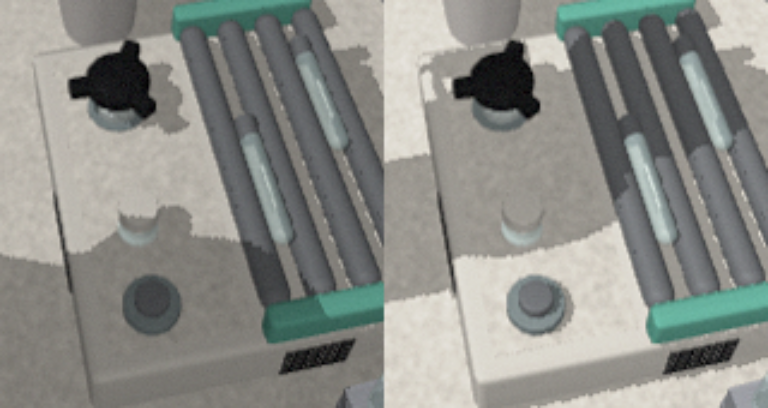

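The right half, taken now, matches the start: head fully out and lugs at rest, jar and tubes unmoved. Next is the reset key.

drive_tool(
  series=[
    [[4.5,0,0],[0,0,0],1],
    [[9,0,0],[0,0,0],1],
    [[13.7,-2,0],[0,0,0],1],
    [[13.7,-6,0],[0,0,0],1],
    [[13.7,-10,0],[0,0,0],1],
    [[13.7,-14.6,0],[0,0,0],1],
    [[13.7,-14.6,2],[0,0,0],1],
    [[13.7,-14.6,4],[0,0,0],1],
    [[13.7,-14.6,4],[0,0,0],1],
    [[13.7,-14.6,4],[0,0,0],1],
  ],
)

```text
time: 9.75
tcp_pos: [0.5344, -0.1838, 0.1116]
eef_rot: [-0.0, -0.668, 0.744, 0.0]
wrist_force: [-0.2, -0.6, 0.3]
finger_gap: 0.0003
```

```bash
python3 -c "
from st import *
st(.5337,-.1834); w=snap('wrist','w7.png'); cv2.imwrite('pics/w7c.png',cv2.resize(w['image'][100:320,170:470,::-1],None,fx=2,fy=2))"
```

```text
{'time': 9.75, 'tcp_pos': [0.5344, -0.1838, 0.1116], 'eef_rot': [-0.0, -0.6678, 0.7443, 0.0002], 'wrist_force': [-0.1672, -0.5849, 0.3087], 'torque': [0.0481, -0.023, 0.0348], 'finger_gap': 0.0003}
x ang -96.20547424395419 tool shift cm to target [-0.03  0.08  0.  ]
```

View pics/w7c.png

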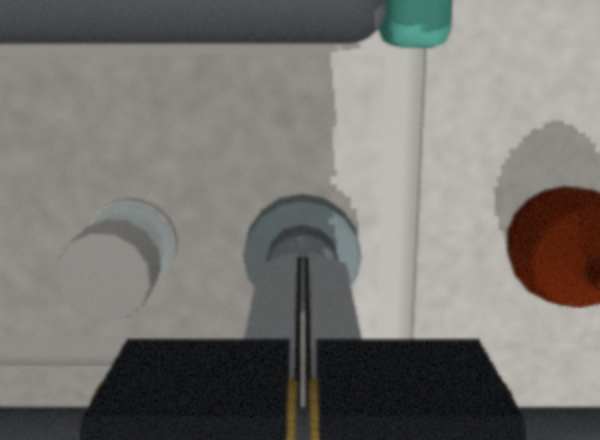

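The fingertips, at crop (302,258), are over the key and in line with its housing at (302,248). Pressing down.

drive_tool(
  series=[
    [[0,0,0.6],[0,0,0],1],
    [[0,0,1.0],[0,0,0],1],
    [[0,0,1.3],[0,0,0],1],
    [[0,0,1.6],[0,0,0],1],
    [[0,0,1.8],[0,0,0],1],
    [[0,0,1.8],[0,0,0],1],
  ],
)

```text
time: 10.4
tcp_pos: [0.534, -0.1839, 0.0934]
eef_rot: [-0.0, -0.668, 0.744, 0.0]
wrist_force: [-0.5, -0.0, 2.4]
finger_gap: 0.0003
```

drive_tool(
  series=[
    [[0,0,0.2],[0,0,0],1],
    [[0,0,0.4],[0,0,0],1],
    [[0,0,0.5],[0,0,0],1],
    [[0,0,0.5],[0,0,0],1],
  ],
)

```text
time: 10.8
tcp_pos: [0.5343, -0.184, 0.0905]
eef_rot: [0.0, -0.668, 0.744, -0.001]
wrist_force: [-13.5, 4.0, 38.5]
finger_gap: 0.0002
```

The force rose sharply at z≈0.0905, about 6 mm below where contact began, so the key is at its hard end. The housing top lies roughly 9 mm below the key top by parallax, so it's not what stopped the fingers. I release and move clear.

drive_tool(
  series=[
    [[0,0,-1],[0,0,0],1],
    [[0,0,-3],[0,0,0],1],
    [[0,0,-6],[0,0,0],1],
    [[0,3,-9],[0,0,0],1],
    [[0,8,-10],[0,0,0],1],
    [[0,12,-10],[0,0,0],1],
    [[0,15,-10],[0,0,0],1],
    [[0,15,-10],[0,0,0],1],
    [[0,15,-10],[0,0,0],1],
  ],
)

```text
time: 11.7
tcp_pos: [0.3849, -0.1678, 0.1888]
eef_rot: [0.0, -0.668, 0.744, -0.001]
wrist_force: [-0.6, -0.3, 0.0]
finger_gap: 0.0004
```

```bash
python3 -c "
from st import *
st(); head('s8.png')
a,b=cv2.imread('pics/side0.png'),cv2.imread('pics/s8.png')
r=np.s_[140:400,230:490]
cv2.imwrite('pics/cmp2.png',cv2.resize(np.hstack([a[r],b[r]]),None,fx=1.53,fy=1.53))"
```

```text
{'time': 11.7, 'tcp_pos': [0.3849, -0.1678, 0.1888], 'eef_rot': [0.0001, -0.6677, 0.7445, -0.0005], 'wrist_force': [-0.6072, -0.2675, 0.0224], 'torque': [0.0317, -0.0413, -0.0008], 'finger_gap': 0.0004}
x ang -96.2240022966045 tool shift cm to target [-1.680e+01 -1.589e+01  1.000e-02]
[299 207  36  32 633] [318.48183254 223.9478673 ] out (318.6,224.0) / 9.5 in expected [[318.6, 224.1], [318.6, 227.1]]
```

View pics/cmp2.png

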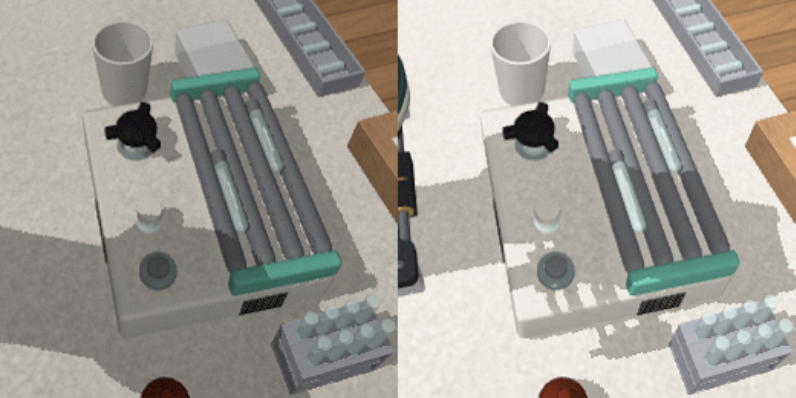

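Before and after match: head out at left (135,130) and right (533,130), key out at (157,270) and (555,270), everything else in place. Handing in.

```bash
python3 -c "
from rig import ticket
print(ticket.close_job())"
```

```text
the job is handed in; nothing more can be done
None
```

I completed the stop test in the order asked and handed the job in at about 12 s, with the arm clear of everything.

- **Stop pressed:** I pushed the button to its hard end (19 N at the wrist) and let go. The side view then showed the head about 9 mm in, so it had latched.
- **Stop released:** I pushed the front lug clockwise along an arc to about 0.65 rad and backed off. The side view then showed the head back within 0.2 px of its start position, fully out, with the lugs at rest.
- **Reset key:** I pressed it to a sharp force rise at z ≈ 0.0905 m, then released it. It looks the same as before in the last picture.
- **Surroundings:** The last side picture matches the first: jar, tubes, beaker, bulb, rack and tip box are where they were.

**Weaker checks:**
- **Key force:** The key press peaked at 38.5 N by the fingertips, firmer than the gentle touch I intended.
- **Key travel:** I judged the key's full travel from that force stop and its height, not from a picture of it pressed.
- **Latch checks from the wrist camera:** Its size comparison couldn't settle whether the button had latched. It also suggested the head was already out at about 0.45 rad, a little before the stated 0.5. The side view settled the result both times.

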